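# Snap the cheese tub shut and park it

### The job

Close up the grated-cheese tub: push down on its loose lid until both ends have snapped fully home, and with the lid home confirm it with one steady firm press on the lid of about 15 N (between 10 and 30 N, never over 40 N or it cracks), held for a second. Then, with the tub staying on the counter, slide it squarely into the wide wooden bay, right up to the back wall, lid still fully shut. Do not disturb the jar, the ramekin or the wine glass.

Things in the scene. Friction and masses are not known exactly. Their poses are not given: they have to be found in the camera images.
- tub: Loose open steel tub, 130 (x) by 96 (y) by 70 mm high, with its lid on top; too wide to grip, 0.75 kg with lid. Origin: centre of its underside; z up, x along its length, +x end away from the robot at yaw 0. Its two ends each have a sprung latch nose inside that the lid must be pushed past.
- lid: Grey plastic press-fit lid: plate 128 (x) by 94 (y) by 5 mm, an 18 mm deep plug below, a low ridge 14 by 50 mm across its middle, its top 13 mm above the plate's underside, a black thumb pad 22 by 44 mm near each end. Origin: middle of the plate's underside; 70 mm above the tub's origin when shut, starts level, 10 mm proud. On a pad, one end goes in at about 4 N, the other then needs 10 to 15 N.
- lid_near (a point): Centre of the top of the lid's thumb pad at its -x end, 49 mm from the lid's middle and 8 mm above the plate's underside; 78 mm above the tub's underside when shut, about 88 mm when not.
- lid_far (a point): The same for the thumb pad at the lid's +x end.
- bay: Fixed pale wooden bay, the wider of two: back wall (at +x) and side walls 25 mm high, 8 mm thick, open to -x with flared lips; 110 mm between the side walls, which run 78 mm forward of the back wall, the lips 25 mm more. No floor. Origin on the counter where the tub's origin belongs; back wall's inner face 66 mm to +x of it. x points into the bay. It stands left or right of the narrow one.
- bay_home (a point): The bay's origin: where the centre of the tub's underside belongs.
- jar_bay: Fixed pale wooden narrow bay of the same make, 68 mm clear inside, holding the jar; not for the tub. Origin on the counter under the jar.
- jar: Loose round white jar with steel cap, 60 mm across, 85 mm high, standing in the narrow bay; leave it. Origin: centre of its underside.
- ramekin: Loose white ceramic ramekin, 84 mm across, 40 mm high, on the left; leave it. Origin: centre of its underside.
- glass: Loose stemmed wine glass, 74 mm across, 190 mm high, on the right; leave it. Origin: centre of its underside.
There are look-alikes about, which are no part of the job. There is more than one size of the lid; the job needs the largest.

How it is judged:
On the way, in this order (a step that is already met when the one before it is completed fails the run):
1. the lid is fully home at both ends while the fingers press it steadily with over 7 N for 0.3 s (z of each of lid_near, lid_far in the frame of tub below 0.0797 m and z of lid in the frame of tub above 0.066 m and contact force between the fingers and lid above 7 N), for 0.3 s.
2. the tub is slid into the wide bay up to its back wall, lid still shut (z of each of lid_near, lid_far in the frame of tub below 0.0797 m and z of lid in the frame of tub above 0.066 m and horizontal distance between tub and bay_home below 0.012 m and angle between the x axis of tub and the x axis of bay, either way round below 0.12 rad), for 0.2 s.
At the end, for the whole second after the job is handed in: Both thumb pads of the lid are within 1.7 mm of their shut height on the tub, the tub stands upright and at rest on the counter within 12 mm of its place in the wide bay and within 0.12 rad of square to it (all of step 2 and angle between tub's own z axis and vertical below 0.05 rad and height (world z) of tub below 0.005 m and linear speed of each of tub, lid below 0.02 m/s); the robot touches nothing.
It fails at once if the lid is pressed with more than 45 N (contact force between any of the fingers, the arm and lid above 45 N).
It fails at once if the tub is lifted more than 20 mm off the counter or tipped (height (world z) of tub above 0.02 m or angle between tub's own z axis and vertical above 0.35 rad).
It fails at once if the jar, ramekin or glass is moved more than 25 mm or tipped (distance of any of jar, ramekin, glass from where it was at the start of the episode above 0.025 m or angle between any of jar, ramekin, glass's own z axis and vertical above 0.35 rad).
It also fails if it takes over 61 s, if anything falls off the work surface, if the arm or the gripper's body presses on something with over 40 N, if the wrist force passes 120 N, or if a joint passes its speed limit or range.

### The arm

A 7-joint arm with a two-finger parallel gripper is mounted at the origin on the work surface. World frame = base frame: x ahead of the robot, y to its left, z up, the work surface at z = 0. Lengths are in m, angles in rad, forces in N, time in s.
With the tool pointing down it reaches from about 0.4 to 0.85 m from the base axis. Payload 6.9 kg.
Tool frame: the origin (TCP) lies midway between the tips of the shut fingers; the grasp point (between the pads) lies behind it (ctrl.pinch_z is the z of the grasp point in the tool frame, in m); z points along the fingers, y is the line along which they close (so a half turn about z gives the same grasp; the last joint's range is limited). The gripper opens to 85 mm and grips with 20 to 120 N. Pads are 22 mm wide; open, the fingers measure 114 mm over their backs; the gripper's body (76 mm by 85 mm) begins 54 mm behind the grasp point. The pads swing forward as they close: fully open they stand 13 mm farther back than shut.
Start: joints at [1.274, 0.507, -0.238, 1.5, 0.126, 1.149, -0.155], TCP at [0.245, -0.575, 0.231] pointing down, gripper open.
Joint ranges: [-3.08, 3.08], [-0.24, 2.05], [-1.43, 1.35], [0, 2.5], [-1.52, 4.66], [0.17, 1.96], [-2.89, 2.89]. Speed limits (rad/s): [2.39, 2.39, 3.14, 3.14, 3.14, 3.14, 3.14].

### API

Orientations are given as a unit quaternion [w, x, y, z].
In Python, from station import ctrl, get_state, vision, ticket, models gives the robot as it stands. Calls block until the motion is done:
- ctrl.movep(position, orientation): joint-space move of the TCP to a pose.
- ctrl.movel(position, frame=None, max_speed=0.15): straight line of the TCP; frame=None keeps the orientation; max_speed is the mean speed in m/s.
- ctrl.set_joints(angles): joint-space move.
- ctrl.ungrasp() and ctrl.close_gripper(force=None): open the fingers fully, or close them until they stop; force is the grip in N (None keeps the last).
- ctrl.pause(seconds).
- ctrl.ik(position, orientation): joint angles nearest the present ones, or None.
- get_state(): the state.
- vision.grab_frame(name): name is "side" or "top" or "wrist"; returns (picture, depth): 400x640x3 uint8, blue, green, red; 400x640 float32, m along the optical axis (not along the pixel's ray), 0 where there is no reading.
- vision.camera_info(name): a dict with "mtx" (3x3 intrinsics, pixels), "dist_coeffs" ([k1, k2, p1, p2, k3] as OpenCV has them; the pictures are not rectified), "R" (3x3) and "t" (3): a world point X has camera coordinates R X + t; the wrist camera has in their place "hand_eye" (4x4, takes a point from camera to tool coordinates, whose origin is the TCP and whose axes are the flange's). Camera axes: x right, y down, z forward; pixel columns grow to the right and rows downward; lengths in m; the calibration is good to about 2 mm. A picture is of the moment at which its call begins: read the wrist's pose just before it. camera_info takes no time and is no camera call.
A pose or a line that the arm cannot do raises ctrl.Unreachable and nothing moves.
- ticket.close_job(): hands the job in; it is judged then, once.
Trained networks look in the newest picture that a camera, given by its name, has taken for a name from the list of things; names that differ only in an ending like _2 or _b are one class to them, and where a whole thing is asked for, a point or a joint stands for the part that bears it (a point fixed in the world has none). Each returns a list of dicts, best first, with "p" (0 to 1); they miss things now and then, are a little off and sometimes report something else, mostly with a low value. They report only what shows in the picture. A call takes as long as a camera call. They do not tell look-alikes from the thing itself.
- models.recognise(camera, target): "point" ([column, row] in pixels, amid what is visible of it).
- models.masks_of(camera, target): "mask" (400x640 bool, what is visible of it) and "point" ([column, row] in pixels, amid what is visible of it).
The state is a dict: "time": time; "qpos": joint angles; "qd": joint speeds; "tau": joint torques, N m; "tcp_pos": TCP position; "eef_rot": TCP orientation; "contact_force": force on the tool from outside, world axes, zero at the start; "wrist_torque": the same for the moment, N m; "width": finger opening in m; "gripper_force": force on a finger pad.
Only numpy, scipy, OpenCV 4.12 (cv2) and the standard library are available. Lean on these libraries where they do the work, as an engineer would, in place of code of your own. Each camera call takes 0.05 s, during which the arm holds its last target. There are 200 camera calls.

## Working session

There is one attempt and no reset: what is moved stays moved. The work goes in short steps, each a Python script; the robot and the scene stay as the last script left them, time stands still between calls to the robot, and variables do not carry over. Pictures are saved under pics/ and viewed, at most 10 in all, crops included, and the job is handed in when it is done.

```bash
mkdir -p pics; ls; python3 - <<'E'
from station import ctrl, get_state, vision, models
import cv2,numpy as np
for c in ("side","top"):
    im,d=vision.grab_frame(c); cv2.imwrite(f"pics/{c}0.png",im); np.save(f"{c}_d.npy",d); np.save(f"{c}_im.npy",im)
    i=vision.camera_info(c); print(c,{k:np.round(v,4).tolist() for k,v in i.items() if k in("mtx","dist_coeffs","R","t")})
    for t in ("tub","lid","bay","jar","glass","ramekin","jar_bay"):
        print(t,[(np.round(m["p"],2),np.round(m["point"]).tolist()) for m in models.recognise(c,t)][:4])
s=get_state();print(s["time"],s["eef_rot"],s["tcp_pos"],s["contact_force"],ctrl.pinch_z)
E
```

```text
pics
side {'mtx': [[402.8463, 0.0, 320.0076], [0.0, 402.8463, 198.093], [0.0, 0.0, 1.0]], 'dist_coeffs': [-0.0263, 0.0, 0.0, 0.0, 0.0], 'R': [[-0.9327, -0.3605, 0.0023], [-0.2142, 0.5491, -0.8079], [0.29, -0.754, -0.5894]], 't': [0.4573, 0.1603, 0.9293]}
tub [(np.float64(0.89), [326.0, 212.0])]
lid [(np.float64(0.98), [415.0, 185.0]), (np.float64(0.77), [323.0, 194.0]), (np.float64(0.7), [365.0, 182.0])]
bay []
jar [(np.float64(0.61), [289.0, 166.0])]
glass [(np.float64(0.76), [349.0, 117.0])]
ramekin [(np.float64(0.64), [271.0, 312.0])]
jar_bay [(np.float64(0.86), [285.0, 178.0])]
top {'mtx': [[485.7387, 0.0, 320.784], [0.0, 485.7387, 201.5205], [0.0, 0.0, 1.0]], 'dist_coeffs': [-0.13, 0.0, 0.0, 0.0, 0.0], 'R': [[0.0075, -0.9999, 0.0095], [-0.9953, -0.0084, -0.0962], [0.0963, -0.0087, -0.9953]], 't': [-0.0159, 0.4615, 1.3098]}
tub []
lid [(np.float64(0.91), [324.0, 188.0]), (np.float64(0.88), [388.0, 219.0]), (np.float64(0.76), [405.0, 270.0])]
bay [(np.float64(0.79), [276.0, 110.0])]
jar [(np.float64(0.86), [373.0, 132.0])]
glass [(np.float64(0.96), [461.0, 171.0])]
ramekin [(np.float64(0.9), [191.0, 200.0])]
jar_bay [(np.float64(0.73), [356.0, 133.0]), (np.float64(0.52), [190.0, 201.0])]
0.8 [-5.47219052e-06  9.79790285e-01  2.00027491e-01 -1.21332062e-05] [ 0.24494445 -0.575004    0.23126033] [ 0.06278273 -0.58333753 -0.20462747] -0.0187
```

View pics/top0.png

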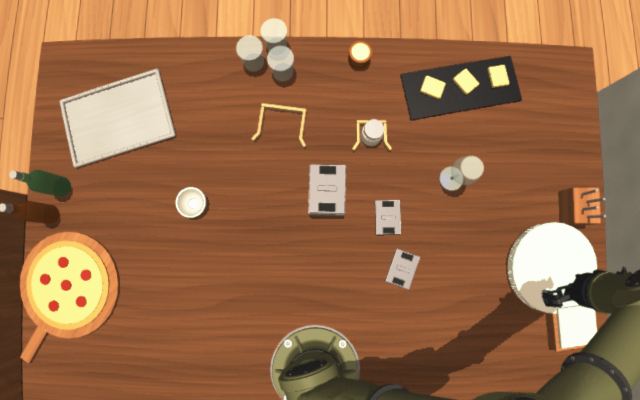

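View pics/side0.png

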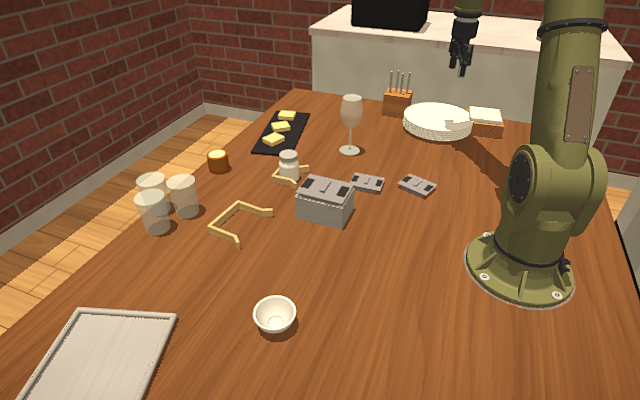

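The top view shows the tub with the largest lid at about (327,190). The wide bay is around (280,125) and yawed slightly. The narrow bay with the jar is at (373,132), the ramekin at (191,203), the glass at (452,178), and two smaller lid look-alikes at (388,218) and (403,269). The side view agrees with this. I'll measure from depth next.

```bash
cat > h.py <<'E'
import numpy as np, cv2
from scipy.spatial.transform import Rotation as Ro
from station import ctrl, get_state, vision, models, ticket
def cloud(cam,d,pose=None):
    i=vision.camera_info(cam); v,u=np.mgrid[0:400,0:640]
    p=cv2.undistortPoints(np.stack([u,v],-1).reshape(-1,1,2).astype(np.float64),np.array(i["mtx"]),np.array(i["dist_coeffs"])).reshape(400,640,2)
    X=np.dstack([p,np.ones((400,640))])*d[...,None]
    if pose is None: W=(X-np.array(i["t"]).ravel())@np.array(i["R"])
    else:
        H=np.array(i["hand_eye"]); q=pose["eef_rot"]; R=Ro.from_quat([q[1],q[2],q[3],q[0]]).as_matrix()
        W=(X@H[:3,:3].T+H[:3,3])@R.T+np.array(pose["tcp_pos"])
    W[d<=0]=np.nan
    return W
def down(yaw):  # tool z down, tool y along world direction yaw+90deg (mod sign)
    R=Ro.from_euler("z",yaw)*Ro.from_euler("x",np.pi); q=R.as_quat(); return np.array([q[3],*q[:3]])
def rect(P):
    (c,s,a)=cv2.minAreaRect((P*1000).astype(np.float32)); return np.round(c,1),np.round(s,1),round(a,1)
E
python3 - <<'E'
from h import *
for c in ("top","side"):
    W=cloud(c,np.load(f"{c}_d.npy"))
    def sel(x0,x1,y0,y1,z0,z1):
        m=(W[...,0]>x0)&(W[...,0]<x1)&(W[...,1]>y0)&(W[...,1]<y1)&(W[...,2]>z0)&(W[...,2]<z1); return W[m]
    print(c,"table",np.nanmedian(sel(.3,.8,-.3,.4,-.03,.03)[:,2]))
    W0=W[190,327] if c=="top" else W[190,323]; print("c",W0)
    P=sel(.3,.7,-.2,.2,.078,.11); print("lid",len(P),rect(P[:,:2]),np.percentile(P[:,2],[5,50,95]))
    P=sel(.55,.85,.03,.3,.012,.045); print("bay",len(P),rect(P[:,:2]) if len(P) else 0,P.min(0),P.max(0),np.percentile(P[:,2],[5,50,95]))
    np.save(f"bay_{c}.npy",P)
    if c=="top":
        # coarse plot
        im=np.zeros((400,500,3),np.uint8)
        for k,(lo,hi,col) in enumerate(((.01,.045,(255,255,255)),(.05,.3,(0,255,0)))):
            for p in sel(.3,.9,-.3,.4,lo,hi): cv2.circle(im,(int((.4-p[1])*700),int((.9-p[0])*700)),1,col,-1)
        cv2.imwrite("pics/map.png",im)
E
```

```text
top table 0.0006100488875231253
c [ 0.4851822  -0.02756329  0.09214029]
lid 2030 (array([558.6, -59.3]), array([135.6, 302.9]), 64.5) [0.08100135 0.08554205 0.09170051]
bay 539 (array([733.5, 114.5]), array([256.2, 156.4]), 7.8) [0.61453718 0.03269828 0.01202637] [0.849854   0.20933323 0.04449855] [0.01429104 0.02487774 0.04084646]
side table -0.00016772982899079293
c [ 0.484716   -0.0059599   0.09121638]
lid 1224 (array([554.3, -59.6]), array([137.1, 301.6]), 65.3) [0.08127771 0.08393798 0.08949438]
bay 925 (array([731.5, 117.9]), array([259.7, 157.2]), 7.6) [0.61100084 0.03456942 0.01202435] [0.84998901 0.21278015 0.04487677] [0.01320862 0.02285736 0.04124061]
```

View pics/map.png

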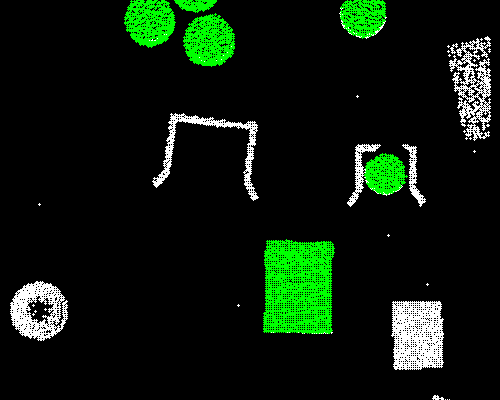

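Map: the tub is green at (298,287), nearly square to the robot. The wide bay is at (210,150) with its opening facing the robot, rotated about -7°. The jar bay is to the right and the ramekin is at far left, so the path is clear. Next I'll fit both poses.

```bash
cat > fit.py <<'E'
from h import *
from scipy.optimize import least_squares
def fitbay(P,g=(.69,.1,-.12)):
    P=P[(P[:,2]>.012)&(P[:,2]<.032)][:,:2]
    def loc(p,Q): c,s=np.cos(p[2]),np.sin(p[2]); return (Q-p[:2])@np.array([[c,-s],[s,c]])
    def res(p,Q):
        L=loc(p,Q); dx=abs(L[:,0]-.070); e=np.maximum(abs(L[:,1])-.063,0)
        db=np.hypot(dx,e); x=L[:,0]; ds=np.hypot(abs(L[:,1])-.059,np.maximum(x-.074,0)+np.maximum(-.012-x,0))
        return np.minimum(np.minimum(db,ds),.012)
    p=np.array(g)
    for k in range(4):
        L=loc(p,P); Q=P[(L[:,0]>-.010)&(L[:,0]<.09)&(abs(L[:,1])<.08)]
        p=least_squares(res,p,args=(Q,),loss="soft_l1",f_scale=.003,x_scale=[.01,.01,.1]).x
    return p,np.sqrt(np.mean(res(p,Q)**2)),len(Q)
def fitlid(W,c=(.49,-.026),r=.1,z0=.07):
    m=(np.hypot(W[...,0]-c[0],W[...,1]-c[1])<r)&(W[...,2]>z0)&(W[...,2]<.11); P=W[m]
    cc,s,a=cv2.minAreaRect((P[:,:2]*1000).astype(np.float32))
    B=cv2.boxPoints((cc,s,a)); e=[B[1]-B[0],B[2]-B[1]]; e=max(e,key=np.linalg.norm); y=np.arctan2(e[1],e[0]); y=(y+np.pi/2)%np.pi-np.pi/2
    return np.r_[np.array(cc)/1000,y],np.round(s,1),np.percentile(P[:,2],[10,50,90]).round(4)
E
python3 - <<'E'
from fit import *
for c in ("top","side"):
    W=cloud(c,np.load(f"{c}_d.npy")); print(c,fitlid(W)); print(fitbay(np.load(f"bay_{c}.npy")))
# wrist look from above between tub & bay
s=get_state()
ctrl.movep([.45,.03,.42],down(0)); ctrl.pause(.2)
s=get_state(); im,d=vision.grab_frame("wrist"); cv2.imwrite("pics/w1.png",im); np.savez("w1.npz",d=d,im=im)
W=cloud("wrist",d,s); print(s["time"],s["qpos"],s["contact_force"])
try: print(fitlid(W))
except Exception as e: print(e)
P=W[(W[...,0]>.55)&(W[...,0]<.85)&(W[...,1]>.03)&(W[...,1]<.3)]
try: print(fitbay(P))
except Exception as e: print(e)
E
```

```text
top (array([ 0.49055014, -0.02673627, -0.01965356]), array([ 95.8, 129.8]), array([0.0817, 0.0855, 0.0899]))
(array([ 0.65533092,  0.10299256, -0.11470639]), np.float64(0.002725355079972908), 338)
side (array([ 0.48614453, -0.02661035, -0.02968335]), array([100.2, 131.2]), array([0.0811, 0.0839, 0.0875]))
(array([ 0.65149152,  0.10672919, -0.12882419]), np.float64(0.002336342929688834), 456)
3.3667 [ 0.61992044  0.17998416 -0.91467515  1.54208112  0.14251359  1.49011321
 -1.87012725] [-0.25953317 -0.52243007 -0.11939478]
(array([ 0.48975327, -0.02870209, -0.01858819]), array([ 95.8, 129.1]), array([0.0852, 0.0867, 0.09  ]))
(array([ 0.69,  0.1 , -0.12]), np.float64(nan), 0)
  return _methods._mean(a, axis=axis, dtype=dtype,
  ret = ret.dtype.type(ret / rcount)
```

View pics/w1.png

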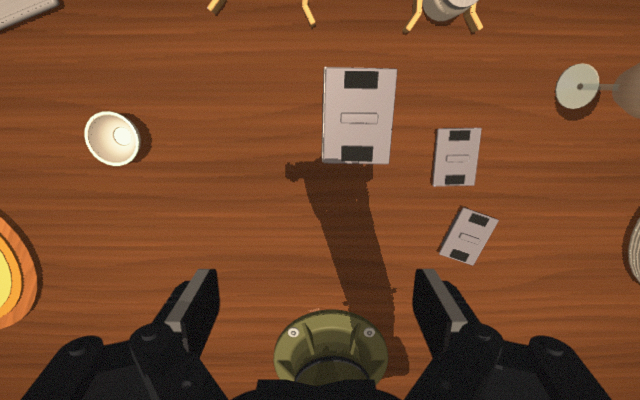

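The wrist view shows the lid at about (359,117), with its pads at (361,79) and (357,153). The bay lips are at the top edge. The lid pose agrees across all three cameras. I'll press the far pad first.

```bash
cat > press.py <<'E'
from h import *
def press(xy,yaw,ztop,zstop,fmax,step=.001,verbose=True):
    ctrl.movep([xy[0],xy[1],ztop+.03],down(yaw)); ctrl.movel([xy[0],xy[1],ztop+.004]); ctrl.pause(.2)
    f0=get_state()["contact_force"][2]; z=ztop+.004; log=[]
    while z>zstop:
        z-=step; ctrl.movel([xy[0],xy[1],z],max_speed=.02); s=get_state(); f=s["contact_force"][2]-f0
        log.append((round(z*1e3,1),round(s["tcp_pos"][2]*1e3,1),round(f,1)))
        if f>fmax: break
    print(log,"t",round(s["time"],2)); return z,f0
E
python3 - <<'E'
from press import *
T=np.array([.490,-.028]);yaw=-.019;a=np.array([np.cos(yaw),np.sin(yaw)])
ctrl.close_gripper(20)
press(T+.049*a,yaw,.088,.072,9)
ctrl.pause(.1); print(get_state()["contact_force"],get_state()["tcp_pos"])
E
```

```text
[(91.0, np.float64(91.2), np.float64(0.6)), (90.0, np.float64(89.9), np.float64(0.5)), (89.0, np.float64(88.9), np.float64(-0.6)), (88.0, np.float64(88.0), np.float64(0.5)), (87.0, np.float64(86.9), np.float64(0.9)), (86.0, np.float64(86.0), np.float64(1.8)), (85.0, np.float64(85.1), np.float64(2.9)), (84.0, np.float64(84.1), np.float64(1.9)), (83.0, np.float64(83.0), np.float64(2.4)), (82.0, np.float64(81.5), np.float64(0.7)), (81.0, np.float64(80.7), np.float64(0.7)), (80.0, np.float64(80.1), np.float64(1.7)), (79.0, np.float64(79.8), np.float64(10.4))] t 9.18
[-2.49183912 -0.81230162 10.93048581] [ 0.53898143 -0.0289018   0.0797887 ]
```

```bash
python3 - <<'E'
from press import *
T=np.array([.490,-.028]);yaw=-.019;a=np.array([np.cos(yaw),np.sin(yaw)])
p=get_state()["tcp_pos"]; ctrl.movel([p[0],p[1],.11])
xy=T-.049*a
z,f0=press(xy,yaw,.089,.0745,17,step=.0007)
for k in range(6):
    ctrl.pause(.25); s=get_state(); print(round(s["contact_force"][2]-f0,1),s["tcp_pos"][2].round(4))
E
```

```text
[(92.3, np.float64(92.5), np.float64(0.8)), (91.6, np.float64(91.6), np.float64(-0.0)), (90.9, np.float64(90.8), np.float64(0.8)), (90.2, np.float64(90.2), np.float64(0.2)), (89.5, np.float64(89.5), np.float64(0.1)), (88.8, np.float64(89.1), np.float64(5.5)), (88.1, np.float64(88.6), np.float64(10.7)), (87.4, np.float64(88.0), np.float64(10.8)), (86.7, np.float64(87.2), np.float64(9.3)), (86.0, np.float64(86.4), np.float64(7.2)), (85.3, np.float64(85.7), np.float64(5.6)), (84.6, np.float64(84.8), np.float64(5.7)), (83.9, np.float64(84.0), np.float64(3.9)), (83.2, np.float64(83.1), np.float64(1.6)), (82.5, np.float64(82.3), np.float64(0.6)), (81.8, np.float64(81.6), np.float64(0.2)), (81.1, np.float64(81.0), np.float64(-0.7)), (80.4, np.float64(80.4), np.float64(0.1)), (79.7, np.float64(79.7), np.float64(0.5)), (79.0, np.float64(79.0), np.float64(0.0)), (78.3, np.float64(78.3), np.float64(0.1)), (77.6, np.float64(78.1), np.float64(9.4)), (76.9, np.float64(78.0), np.float64(19.8))] t 16.38
19.4 0.078
19.5 0.078
19.1 0.078
19.2 0.078
18.9 0.078
19.4 0.078
```

```bash
python3 - <<'E'
from press import *
T=np.array([.490,-.028]);yaw=-.019;a=np.array([np.cos(yaw),np.sin(yaw)])
p=get_state()["tcp_pos"]; ctrl.movel([p[0],p[1],.10])
z,f0=press(T+.049*a,yaw,.078,.0755,12,step=.0007)
ctrl.pause(1.0); s=get_state(); print(s["contact_force"][2]-f0,s["tcp_pos"][2])
p=s["tcp_pos"]; ctrl.movel([p[0],p[1],.2]); 
ctrl.movep([.60,.03,.35],down(-.06)); ctrl.pause(.2)
from fit import *
s=get_state(); im,d=vision.grab_frame("wrist"); cv2.imwrite("pics/w2.png",im); W=cloud("wrist",d,s)
print(s["time"],s["qpos"].round(2)); print(fitlid(W,z0=.06))
for sg in(-1,1):
    q=T+.049*a*sg; print(sg,np.nanmedian(W[np.hypot(W[...,0]-q[0],W[...,1]-q[1])<.008][:,2]))
P=W[(W[...,0]>.55)&(W[...,0]<.85)&(W[...,1]>.03)&(W[...,1]<.3)]
print(fitbay(P,(.653,.105,-.12)))
P=np.load("bay_top.npy"); print(fitbay(P,(.653,.105,-.12)))
E
```

```text
[(81.3, np.float64(81.5), np.float64(-2.0)), (80.6, np.float64(80.6), np.float64(-1.7)), (79.9, np.float64(79.8), np.float64(-0.8)), (79.2, np.float64(79.1), np.float64(-1.0)), (78.5, np.float64(78.5), np.float64(-0.6)), (77.8, np.float64(78.1), np.float64(3.4)), (77.1, np.float64(78.1), np.float64(11.5)), (76.4, np.float64(78.0), np.float64(18.5))] t 21.18
19.226635410478515 0.0780385303263479
24.0833 [ 0.37  0.48 -0.79  1.35  0.33  1.46 -2.03]
(array([ 0.49032227, -0.02885659, -0.02353716]), array([ 96.4, 130.4]), array([0.0751, 0.0766, 0.08  ]))
-1 0.07932384166545103
1 0.079593374363231
(array([ 0.65610607,  0.1009035 , -0.12854984]), np.float64(0.0025315528085754027), 1674)
(array([ 0.65533092,  0.10299256, -0.11470638]), np.float64(0.0027253550953381753), 338)
```

View pics/w2.png

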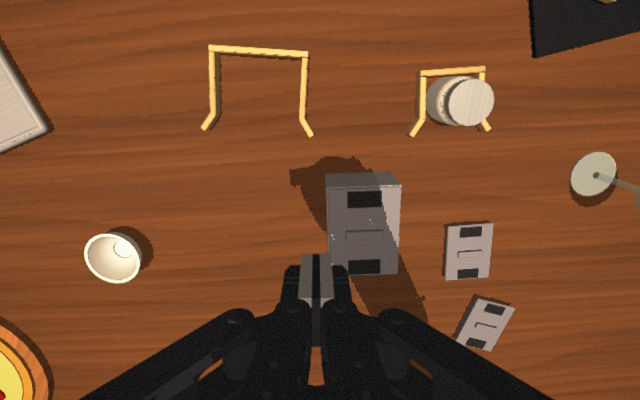

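Both ends are home, with the pads at 78.0 mm under about 19 N. The w2 picture shows the shut lid at (364,225) and the bay around (258,85). Next is the two-finger side push into line with the bay.

```bash
cat > push.py <<'E'
from fit import *
B=np.array([.656,.1015]);by=-.122;R=np.array([[np.cos(by),-np.sin(by)],[np.sin(by),np.cos(by)]])
def tow(x,y,z): return [*(B+R@np.array([x,y])),z]
def tob(p): return R.T@(np.array(p[:2])-B)
E
python3 - <<'E'
from push import *
t=tob([.490,-.0288]); print("tub in bay",t)
ctrl.ungrasp()
q0=get_state()["qpos"]; best=None
for sg in(1,-1):
    q=ctrl.ik(tow(t[0],t[1]-.085,.15),down(by+sg*np.pi/2))
    if q is not None and (best is None or abs(np.array(q)-q0).max()<best[0]): best=(abs(np.array(q)-q0).max(),sg)
print(best); o=down(by+best[1]*np.pi/2)
ctrl.movep(tow(t[0],t[1]-.085,.15),o); ctrl.movel(tow(t[0],t[1]-.085,.025)); ctrl.pause(.1)
f0=get_state()["contact_force"]
for yy in (t[1]-.060,-.16,-.11,-.059):
    ctrl.movel(tow(t[0],yy,.025),max_speed=.06); s=get_state(); print(s["time"],tob(s["tcp_pos"]),(s["contact_force"]-f0).round(1))
ctrl.movel(tow(t[0],-.075,.025)); ctrl.movel(tow(t[0],-.09,.15),max_speed=.3)
im,d=vision.grab_frame("top"); W=cloud("top",d); f=fitlid(W,B+R@np.array([t[0],0]),z0=.06); print(f,"in bay",tob(f[0]),f[0][2]-by)
cv2.imwrite("pics/top2.png",im[60:300,150:500])
E
```

```text
tub in bay [-0.14890896 -0.14953331]
(np.float64(1.1481057587410914), -1)
27.6333 [-0.14879367 -0.20895545] [-1.6  0.1 -1.1]
28.6083 [-0.14903613 -0.15946202] [-0.8  0.1 -0.9]
29.5917 [-0.14904216 -0.1094282 ] [-1.6 -0.4 -0.7]
30.5917 [-0.1490894  -0.05837078] [-0.8  0.7  0.1]
(array([ 0.55744196,  0.16181201, -0.29389048]), array([12.1, 51.5]), array([0.0707, 0.0746, 0.0784])) in bay [-0.10516531  0.04786945] -0.17189047622680664
```

View pics/top2.png

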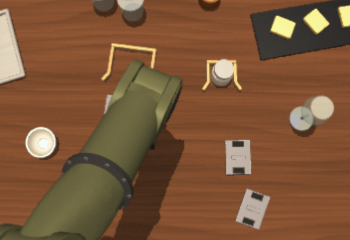

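The arm hides most of the tub; only a pale corner shows at (107,103), just in front of the bay. I'll move behind it and look from the wrist and side cameras.

```bash
python3 - <<'E'
from push import *
ctrl.close_gripper(20)
ctrl.movep(tow(-.149-.11,0,.2),down(by)); ctrl.pause(.1)
s=get_state(); print(s["time"],tob(s["tcp_pos"]))
for c in("wrist","side","top"):
    s=get_state(); im,d=vision.grab_frame(c); W=cloud(c,d,s if c=="wrist" else None)
    if c=="side": cv2.imwrite("pics/side2.png",im)
    try:
        f=fitlid(W,B+R@np.array([-.149,0]),z0=.06); print(c,f,"in bay",tob(f[0]),f[0][2]-by)
    except Exception as e: print(c,"no",str(e)[:60])
E
```

```text
33.2417 [-0.25844078 -0.00057361]
wrist (array([0.49282883, 0.12159003, 1.44228613]), array([96.6, 91.5]), array([0.0758, 0.077 , 0.0808])) in bay [-1.64403266e-01  8.31647122e-05] 1.5642861337661742
side (array([ 0.50910294,  0.12228192, -0.11862874]), array([ 97.9, 132. ]), array([0.0678, 0.0741, 0.0776])) in bay [-0.14833432  0.00275044] 0.003371259689331052
top (array([ 0.51333136,  0.12198555, -0.12127364]), array([ 96.7, 130.7]), array([0.072 , 0.0758, 0.0807])) in bay [-0.14410126  0.00297086] 0.0007263631820678684
```

View pics/side2.png

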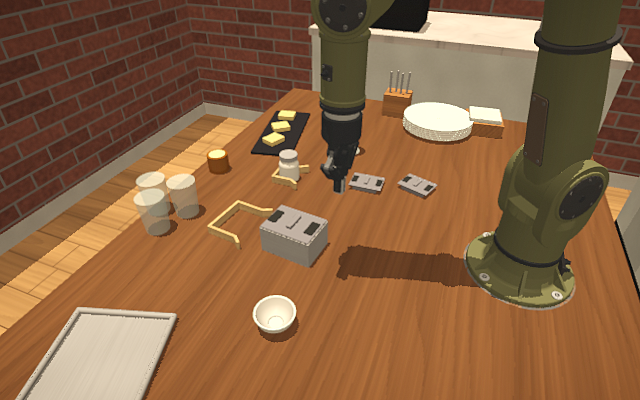

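In side2 the tub is at (294,235), square in front of the bay and aligned with it to within 3 mm. Now the end push.

```bash
python3 - <<'E'
from push import *
ctrl.movel(tow(-.252,.001,.2),max_speed=.2); ctrl.movel(tow(-.252,.001,.025),max_speed=.15); ctrl.pause(.1)
f0=get_state()["contact_force"]
for x in [-.225,-.19,-.155,-.12,-.1,-.09,-.085,-.082,-.080,-.078,-.076,-.0745,-.073,-.0715]:
    ctrl.movel(tow(x,.001,.025),max_speed=.05); s=get_state(); f=R.T@(s["contact_force"]-f0)[:2]
    print(round(s["time"],1),tob(s["tcp_pos"]).round(4),f.round(1))
    if f[0]<-10: break
x=tob(s["tcp_pos"])[0]
ctrl.movel(tow(x-.03,.001,.025),max_speed=.06); ctrl.movel(tow(x-.03,.001,.2),max_speed=.25)
for c in("wrist","side","top"):
    s=get_state(); im,d=vision.grab_frame(c); W=cloud(c,d,s if c=="wrist" else None)
    cv2.imwrite(f"pics/{c}3.png",im)
    try:
        f=fitlid(W,B,z0=.06); print(c,f,"in bay",tob(f[0]),f[0][2]-by)
    except Exception as e: print(c,"no",str(e)[:60])
print(s["time"])
E
```

```text
35.8 [-0.2251  0.0009] [-0.1  0.1]
36.6 [-0.1893  0.001 ] [0.7 0.6]
37.5 [-0.1542  0.001 ] [-0.2  1.3]
38.3 [-0.1193  0.001 ] [-0.8 -0.2]
38.9 [-0.0993  0.0009] [-0.  1.]
39.2 [-0.0895  0.001 ] [ 1.4 -0.2]
39.5 [-0.085  0.001] [-0.9  0.9]
39.7 [-0.0822  0.001 ] [-3.  -1.1]
40.0 [-0.08   0.001] [-1.7  0.3]
40.2 [-0.0778  0.001 ] [-2.1  1. ]
40.5 [-0.0776  0.0012] [-6.1  0.9]
40.7 [-0.0777  0.0011] [-9.7  1.3]
41.0 [-0.0778  0.0011] [-13.6   0.7]
wrist (array([0.64014856, 0.10351817, 1.44528925]), array([97. , 94.9]), array([0.0758, 0.077 , 0.0806])) in bay [-1.59792271e-02  7.40905921e-05] 1.5672892541885375
side (array([ 0.65394495,  0.1042503 , -0.11671579]), array([ 99.4, 131.9]), array([0.067 , 0.074 , 0.0775])) in bay [-0.00237448  0.00247976] 0.005284211158752439
top (array([ 0.65600732,  0.08653045, -0.12607014]), array([ 60.8, 128.1]), array([0.0716, 0.0759, 0.0805])) in bay [ 0.00182903 -0.01485739] -0.004070141792297366
42.6333
```

View pics/side3.png

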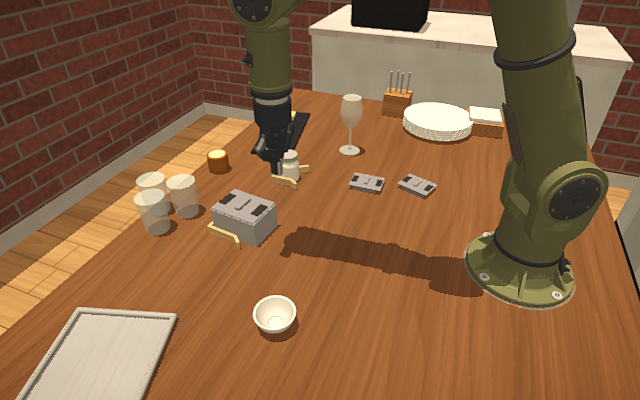

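The picture shows the tub seated in the wide bay at (245,217). The push met the back wall, and the tub reads within 3 mm of home and square. The lid is shut, and the jar, ramekin and glass haven't moved. Handing in.

```bash
python3 -c "
from station import ticket
print(ticket.close_job())"
```

```text
the job is handed in; nothing more can be done
None
```

The lid snapped home at both ends and was confirmed with a steady press of about 19 N; the tub sits square against the back wall of the wide bay with its lid shut, nothing else was disturbed, and the job is handed in, though the hand-in returned no verdict.

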